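Square up the wheel nuts against the bench stop

TASK

Take the aluminium straightedge by its knob, lay it flat on the bench behind the ragged row of wheel nuts, and slide all four together, gently, up to the steel bar of the bench stop. Press the row home squarely, bearing on the bar with about 10 to 14 newtons (never more than 18) for about a second, so that every nut is held between straightedge and bar at once, then let go and leave the straightedge lying flat against the straight row. Do not disturb the bottle, the cup or the wrench.

Things in the scene. Friction and masses are not known exactly. Their poses are not given: they have to be found in the camera images.
- straightedge: Flat aluminium bar 270 x 80 x 8 mm, about 450 g, on the bench right of the row; black round upright knob at its middle, 18 mm thick, 8 to 52 mm above the underside. Origin: centre of the underside. y along its length, z up; either long edge (x = +-40 mm) may be used. Gripped lightly (10 to 15 N) by the low part of the knob it can swivel square. Sliding it with the nuts takes 2 to 5 N.
- nut1: First of four identical steel wheel nuts standing in a ragged row in front of the stop: round flange 46 mm in diameter and 8 mm high at the bottom, 33 mm hexagon above, 28 mm high in all, about 160 g. Origin: centre of the underside. They stand about 56 mm apart along the stop (nut1 at its -y end, nut4 at +y), not touching.
- nut2: Second of four identical steel wheel nuts standing in a ragged row in front of the stop: round flange 46 mm in diameter and 8 mm high at the bottom, 33 mm hexagon above, 28 mm high in all, about 160 g. Origin: centre of the underside. They stand about 56 mm apart along the stop (nut1 at its -y end, nut4 at +y), not touching.
- nut3: Third of four identical steel wheel nuts standing in a ragged row in front of the stop: round flange 46 mm in diameter and 8 mm high at the bottom, 33 mm hexagon above, 28 mm high in all, about 160 g. Origin: centre of the underside. They stand about 56 mm apart along the stop (nut1 at its -y end, nut4 at +y), not touching.
- nut4: Fourth of four identical steel wheel nuts standing in a ragged row in front of the stop: round flange 46 mm in diameter and 8 mm high at the bottom, 33 mm hexagon above, 28 mm high in all, about 160 g. Origin: centre of the underside. They stand about 56 mm apart along the stop (nut1 at its -y end, nut4 at +y), not touching.
- stop: Fixed grey base plate 60 x 220 mm, up to 28 mm high, with a rigid dark steel bar in front: 270 mm along y, 14 mm deep, 1 to 15 mm above the bench. Origin: middle of the plate's front edge, on the bench; -x points to the nuts. The bar is clamped at a distance not measured: its face (parallel to y) is anywhere from x = -61 to -21 mm; find it by feel. A touching nut's centre is 23 mm before it.
- oil_bottle: Grey bottle, 64 mm in diameter and 190 mm high, standing on the left of the bench; leave alone. Origin: centre of the underside.
- parts_cup: Open steel cup, 80 mm across and 60 mm high, on the left of the bench; leave alone. Origin: centre of the underside.
- wrench: Steel wrench 180 mm long, lying beyond the row to the right; leave alone. Origin: middle, underside; lies along its x.
Mind the look-alikes: they are no part of the job. What is shaped like the nut4 but brown is not meant. Leave any blue look-alike of the nut3 alone.

How it is judged:
By the outcome, as a careful person would: the job done as asked, in the order asked, and still so for the second after the job is handed in, with the robot touching nothing.
It also fails if it takes over 62 s, if anything falls off the work surface, if the arm or the gripper's body presses on something with over 40 N, if the wrist force passes 120 N, or if a joint passes its speed limit or range.

ROBOT

A 6-joint arm with a two-finger parallel gripper is mounted at the origin on the work surface. World frame = base frame: x ahead of the robot, y to its left, z up, the work surface at z = 0. Lengths are in mm, angles in rad, forces in N, time in s.
With the tool pointing down it reaches from about 300 to 875 mm from the base axis. Payload 6.4 kg.
Tool frame: the origin (TCP) lies at the very end of the fingers, on their centre line; the grasp point (between the pads) lies 19 mm behind it; z points along the fingers, y is the direction in which the jaws open and shut (so a half turn about z gives the same grasp; the last joint's range is limited). The gripper opens to 85 mm and grips with 20 to 120 N. Pads are 22 mm wide; open, the fingers measure 114 mm over their backs; the gripper's body (76 mm by 85 mm) begins 54 mm behind the grasp point. The pads swing forward as they close: fully open they stand 13 mm farther back than shut.
Start: joints at [-1.421, 0.181, 1.607, -0, 1.354, -0.206], TCP at [200.312, -538.995, 231.288] pointing down, gripper open.
Joint ranges: [-2.99, 2.99], [-0.89, 2.07], [0.3, 2.58], [-1.14, 4.28], [0, 2.63], [-3.12, 3.12]. Speed limits (rad/s): [2.57, 2.57, 3.01, 3.14, 3.14, 3.14].

INTERFACE

Orientations are given as [roll, pitch, yaw] about the fixed x, y, z axes, in that order (R = Rz(yaw) Ry(pitch) Rx(roll)).
In Python, from rig import robot gives the robot as it stands.
- The arm moves only by the tool move_arm, never from a script. Its argument "targets" is a list of rows, each a list of 2 entries, a list of its own where there are three numbers: the shift along the world's x, y, z in m, then the turn, a rotation vector about the world's x, y, z in rad. A call has 1 to 10 rows; each row is the pose to reach, as a shift and turn from the pose commanded when the call began; what a row does not reach only later rows make up. A row lasts 1/8 s, in which the tool goes at most 62.5 mm and 10.7 degrees, less where a joint would pass 70% of its speed; a pose out of reach is approached as far as the arm can. A call with a gripper value outside its range is refused whole. "fingers" is the opening in per cent of the stroke, from 0 (shut) to 100 (fully open), set as the call begins (left out, the last holds). The fingers move at their own pace and stop on an object; "force" is the grip in N (left out, the last holds). Time passes only in rows, so rows that repeat a pose let the fingers close. It gives the time, the measured TCP pose, the force and the opening at its end, in the units of the state.
- robot.sense(): the state, without advancing time (a new reading comes with each control period).
- robot.get_image(name): name is "side" or "top"; returns a dict with "color" (400x640x3 uint8, blue, green, red), "intrinsics" (3x3 intrinsics, pixels), "extrinsics" (4x4, takes a point from world to camera coordinates). Camera axes: x right, y down, z forward; pixel columns grow to the right and rows downward; lengths in mm; the calibration is good to about 2 mm. A picture is of the moment at which its call begins. There is no depth.
- robot.close_job(): hands the job in, once; it reports no verdict.
Trained networks look in a picture, given as the dict that the camera call returned (one of the last four; its "shot" number tells which), for a name from the list of things; names that differ only in an ending like _2 or _b are one class to them, and where a whole thing is asked for, a point or a joint stands for the part that bears it (a point fixed in the world has none). Each returns a list of dicts, best first, with "conf" (0 to 1); they miss things now and then, are a little off and sometimes report something else, mostly with a low value. They report only what shows in the picture. A call takes as long as a camera call. They do not tell look-alikes from the thing itself.
- robot.regions_of(query, picture): "mask" (400x640 bool, what is visible of it).
- robot.mark_of(query, picture): "position" ([x, y, z] in mm, in world coordinates, good to about 4 mm: a listed point, or the origin of a listed thing).
The state is a dict: "t": time; "q": joint angles; "qd": joint speeds; "tau": joint torques, N m; "tool_pos": TCP position; "tcp_rot": TCP orientation; "ft_force": force on the tool from outside, world axes, zero at the start; "ft_torque": the same for the moment, N m; "width": opening from 0.0 (shut) to 1.0 (fully open).
Only numpy, scipy, OpenCV 4.12 (cv2) and the standard library are available. Lean on these libraries where they do the work, as an engineer would, in place of code of your own. Each camera call takes 0.05 s, during which the arm holds its last target.

## Working session

There is one attempt and no reset: what is moved stays moved. The work goes in short steps, Python scripts to look and compute and a tool call to move; the robot and the scene stay as the last step left them, time stands still between calls to the robot, and variables do not carry over. Pictures are saved under pics/ and viewed, and the job is handed in when it is done.

Besides the shell and the picture viewer there is one more tool, called after "Request:" as name([rows], argument=value, ...), one row to a line, values as JSON. move_arm: Moves the arm, as the interface text tells. Its arguments: {"type":"object","properties":{"targets":{"type":"array"},"fingers":{"type":"number"},"force":{"type":"number"}},"required":["targets"]}

```bash
ls; mkdir -p pics
python3 - <<'E'
from rig import robot
import cv2, numpy as np
s=robot.sense(); print(s)
for n in ["top","side"]:
    p=robot.get_image(n); cv2.imwrite(f"pics/{n}0.png",p["color"]); print(n,p["intrinsics"],p["extrinsics"])
    for q in ["straightedge","nut1","stop","oil_bottle","parts_cup","wrench"]:
        for r in robot.mark_of(q,p): print(q,np.round(r["position"],1),round(r["conf"],2))
E
```

```text
pics
{'t': 0.0, 'q': array([-1.42130919e+00,  1.81526646e-01,  1.60804400e+00, -1.89401424e-05,
        1.35376791e+00, -2.06321563e-01]), 'qd': array([ 0.00026322,  0.00124555,  0.00032546, -0.00182747,  0.00076917,
       -0.00116042]), 'tau': array([-1.53178931e-03, -4.44872761e+01, -3.51342380e+01, -4.48857463e-04,
        9.06704867e-03,  1.30667726e-05]), 'tool_pos': array([ 200.21422235, -538.41875956,  230.37484362]), 'tcp_rot': array([-3.13987999e+00, -3.39570197e-04,  3.55812504e-01]), 'ft_force': array([-0.63074554,  1.23647308, -0.78249958]), 'ft_torque': array([0.00524058, 0.0142625 , 0.00161889]), 'width': 1.0030883776316761}
top [[369.08356808   0.         323.85704468]
 [  0.         369.08356808 199.14516165]
 [  0.           0.           1.        ]] [[-1.88101769e-02 -9.99720730e-01  1.43051966e-02  7.49562183e+01]
 [-9.93635140e-01  1.71024808e-02 -1.11340528e-01  6.12671690e+02]
 [ 1.11064780e-01 -1.63084811e-02 -9.93679349e-01  9.10509914e+02]
 [ 0.00000000e+00  0.00000000e+00  0.00000000e+00  1.00000000e+00]]
straightedge [ 4.844e+02 -2.743e+02  4.000e-01] 0.71
[... 399 characters left out ...]
32939]
 [  0.           0.           1.        ]] [[-9.44258665e-01 -3.29200831e-01  1.54473779e-03  5.79768357e+02]
 [-2.53491220e-01  7.24088187e-01 -6.41434719e-01  1.26797665e+02]
 [ 2.10042316e-01 -6.06071869e-01 -7.67176065e-01  9.82838982e+02]
 [ 0.00000000e+00  0.00000000e+00  0.00000000e+00  1.00000000e+00]]
straightedge [ 488.  -273.8    3.1] 0.82
nut1 [577.9 112.9  -2.1] 0.9
nut1 [ 5.943e+02  5.560e+01 -3.000e-01] 0.83
nut1 [ 5.953e+02 -2.000e-01  8.000e-01] 0.75
nut1 [545.6 212.5   1.8] 0.66
nut1 [6.270e+02 2.327e+02 6.000e-01] 0.63
stop [698.   42.8   1.4] 0.74
oil_bottle [482.7 369.8   2.1] 0.7
parts_cup [ 6.264e+02  3.517e+02 -4.000e-01] 0.97
wrench [ 724.8 -246.4    2.5] 0.64
```

View pics/top0.png

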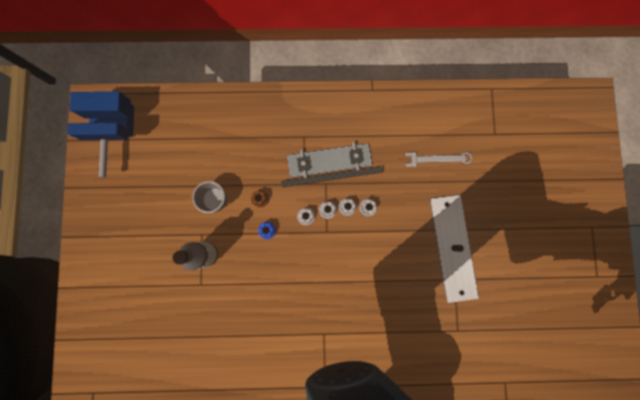

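View pics/side0.png

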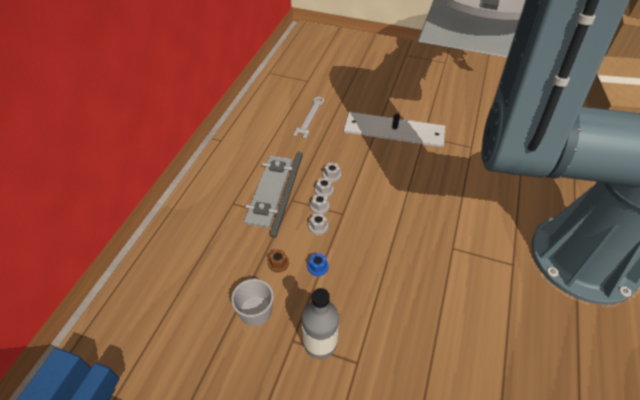

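Top view: the nuts are at about (306,216), (328,209), (347,206) and (369,207). The bar runs from (283,183) to (383,169). The straightedge corners are near (431,198) and (478,298), with its knob at (457,248). The blue look-alike is at (267,230) and the brown one at (260,198). Next I'll measure the angles on a rectified bench plane.

```bash
cat > h.py <<'E'
from rig import robot
import cv2, numpy as np
def proj(p,X):
    X=np.atleast_2d(X).astype(float); E=p["extrinsics"]; c=X@E[:3,:3].T+E[:3,3]; u=c@p["intrinsics"].T; return u[:,:2]/u[:,2:]
def unproj(p,uv,z):
    uv=np.atleast_2d(uv).astype(float); E=p["extrinsics"];R=E[:3,:3];C=-R.T@E[:3,3]
    d=np.c_[uv,np.ones(len(uv))]@np.linalg.inv(p["intrinsics"]).T@R
    return C+d*((z-C[2])/d[:,2])[:,None]
def rect(p,z,x0,x1,y0,y1,s):  # picture: up=+x, left=+y
    w=[[x1,y1,z],[x1,y0,z],[x0,y0,z],[x0,y1,z]]
    W,H=int((y1-y0)*s),int((x1-x0)*s)
    M=cv2.getPerspectiveTransform(proj(p,w).astype(np.float32),np.float32([[0,0],[W,0],[W,H],[0,H]]))
    return cv2.warpPerspective(p["color"],M,(W,H),flags=cv2.INTER_CUBIC)
E
python3 - <<'E'
from h import *
for n in ["top","side"]:
    p=robot.get_image(n)
    for q,z in [("stop",20),("straightedge",8)]:
        r=robot.regions_of(q,p)
        if not r: print(n,q,"none"); continue
        m=r[0]["mask"]; v,u=np.nonzero(m)
        P=unproj(p,np.c_[u,v],z)[:,:2].astype(np.float32)
        (c,wh,a)=cv2.minAreaRect(P); b=cv2.boxPoints((c,wh,a)); 
        print(n,q,round(r[0]["conf"],2),np.round(c,1),np.round(wh,1),round(a,1),len(u))
    cv2.imwrite(f"pics/r_{n}.png",rect(p,15,540,740,-80,170,3))
    cv2.imwrite(f"pics/s_{n}.png",rect(p,8,330,640,-380,-180,1.9))
E
```

```text
top stop 0.71 [709.7  48.1] [ 89.6 265.5] 7.9 2670
top straightedge none
side stop 0.75 [593.9 -47.5] [42.2 61.7] 18.8 247
side straightedge 0.66 [ 485.4 -282.2] [268.6 109.1] 6.8 2056
```

View pics/r_top.png

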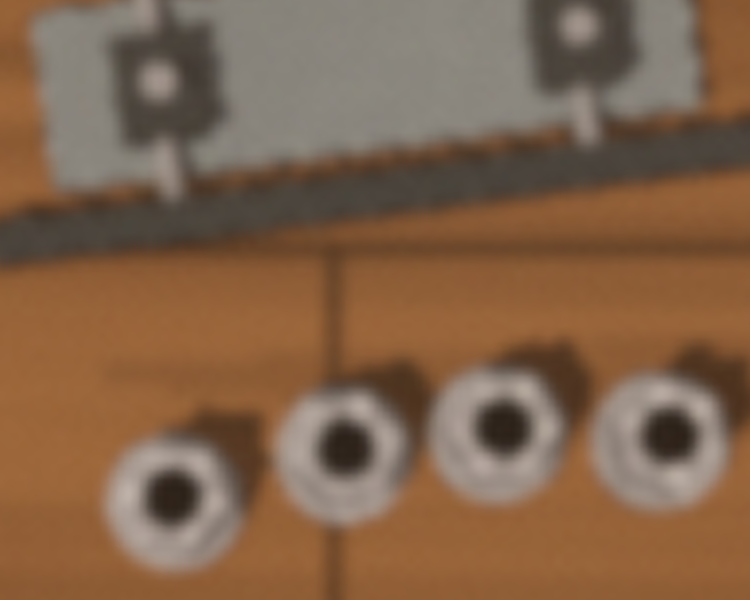

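View pics/r_side.png

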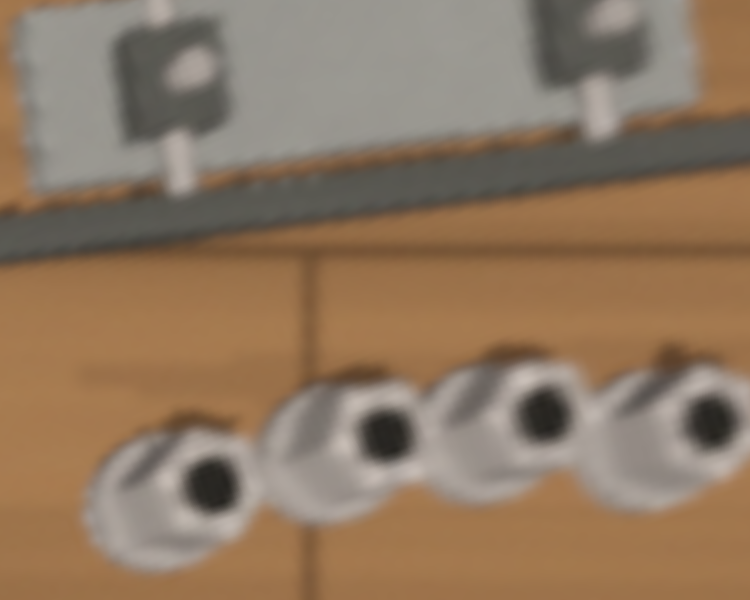

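View pics/s_top.png

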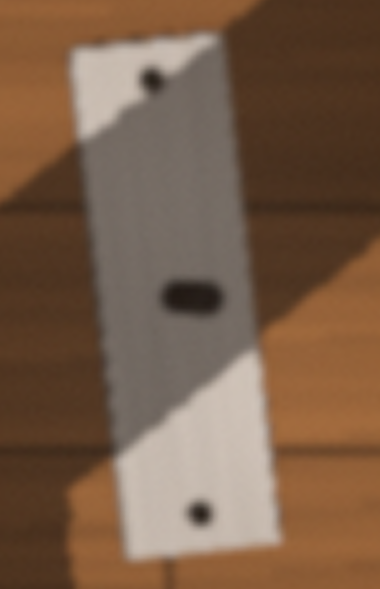

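View pics/s_side.png

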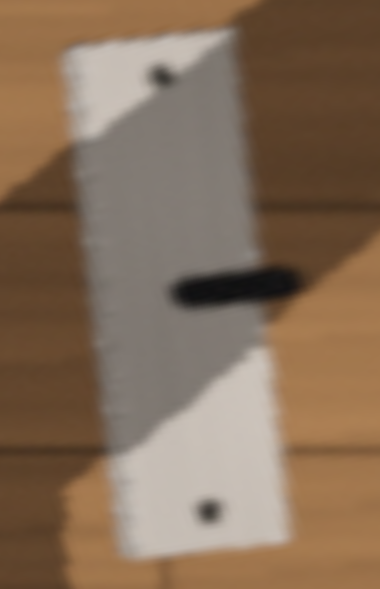

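The bar is yawed about +7.9°, and the straightedge's long axis is at about +6.4°. I plan to grip the knob with the jaw axis across the straightedge, turn +91.5°, and lay it behind the row. First I'll move above the knob.

Request:
move_arm([
  [[0.02,0.02,-0.005],[0,0,-0.02]],
  [[0.055,0.05,-0.02],[0,0,-0.05]],
  [[0.095,0.09,-0.035],[0,0,-0.08]],
  [[0.135,0.127,-0.05],[0,0,-0.12]],
  [[0.175,0.165,-0.065],[0,0,-0.15]],
  [[0.215,0.2,-0.08],[0,0,-0.18]],
  [[0.25,0.233,-0.095],[0,0,-0.21]],
  [[0.275,0.255,-0.105],[0,0,-0.235]],
  [[0.285,0.266,-0.111],[0,0,-0.244]],
  [[0.285,0.266,-0.111],[0,0,-0.244]],
], fingers=100)

```text
t: 2.25
tool_pos: [485.2, -272.5, 119.9]
tcp_rot: [-3.141, 0.001, 0.114]
ft_force: [0.4, -0.6, 0.1]
width: 0.999
```

Run:
```python
from h import *
s=robot.sense(); print(s['t'],s['tool_pos'],s['tcp_rot'],s['ft_force'],s['q'])
for n in ["top","side"]:
    p=robot.get_image(n); cv2.imwrite(f"pics/{n}1.png",cv2.resize(p["color"],None,fx=1.2,fy=1.2))
    for r in robot.mark_of("straightedge",p): print(np.round(r["position"],1),r["conf"])
    for r in robot.regions_of("stop",p): print('stop',r['conf'],r['mask'].sum())
    # bar-face edge fit on rectified plane
    g=cv2.cvtColor(rect(p,15,630,700,-80,160,4),cv2.COLOR_BGR2GRAY).astype(float)
    g=cv2.GaussianBlur(g,(0,0),3); d=np.diff(g,axis=0)
    U=[];V=[]
    for u in range(120,840,20):
        v0=280-4*((650.7+33.3*(u/4+10)/250)-630); lo=int(max(v0-24,0)); hi=int(min(v0+24,278))
        v=lo+np.argmax(d[lo:hi,u]); U.append(160-u/4);V.append(700-(v+.5)/4)
    U=np.array(U);V=np.array(V);k=np.polyfit(U,V,1)
    for _ in range(3):
        r=V-np.polyval(k,U);ok=abs(r)<2;k=np.polyfit(U[ok],V[ok],1)
    print(n,"face x=",k, np.degrees(np.arctan(-k[0])),ok.sum(),np.std(r[ok]))
```

```text
2.25 [ 485.17710339 -272.48679085  119.85578412] [-3.14100323e+00  9.00193904e-04  1.13554713e-01] [ 0.38943791 -0.61750294  0.09587337] [-7.24871821e-01  2.67140667e-01  1.74551938e+00 -3.04367478e-04
  1.12997282e+00  7.32500070e-01]
[ 484.6 -273.3   -1.1] 0.87
stop 0.57 454
top face x= [-1.42488559e-01  6.72715463e+02] 8.109405358486176 30 0.7530106336395533
[ 486.3 -273.5    1.9] 0.56
stop 0.62 2142
stop 0.61 2448
side face x= [-1.38962737e-01  6.73567113e+02] 7.91131378622852 33 0.6055052286536516
```

Request:
move_arm([
  [[0,-0.0005,-0.015],[0,0,0]],
  [[0,-0.0005,-0.04],[0,0,0]],
  [[0,-0.0005,-0.065],[0,0,0]],
  [[0,-0.0005,-0.085],[0,0,0]],
  [[0,-0.0005,-0.1],[0,0,0]],
  [[0,-0.0005,-0.107],[0,0,0]],
  [[0,-0.0005,-0.107],[0,0,0]],
])

```text
t: 3.42
tool_pos: [485.1, -273.4, 12.9]
tcp_rot: [-3.141, 0.001, 0.112]
ft_force: [-0.4, 1.2, -0.2]
width: 1.004
```

Request:
move_arm([
  [[0,0,0],[0,0,0]],
  [[0,0,0],[0,0,0]],
  [[0,0,0],[0,0,0]],
  [[0,0,0],[0,0,0]],
  [[0,0,0],[0,0,0]],
  [[0,0,0],[0,0,0]],
  [[0,0,0],[0,0,0]],
  [[0,0,0],[0,0,0]],
], fingers=0, force=50)

```text
t: 4.42
tool_pos: [485.5, -273.5, 13.7]
tcp_rot: [3.141, -0.0, 0.112]
ft_force: [-1.5, 2.3, 6.5]
width: 0.197
```

Run:
```python
from h import *
s=robot.sense(); print(s['t'],s['tool_pos'],s['ft_force'],s['ft_torque'],s['width'])
p=robot.get_image("side"); cv2.imwrite("pics/side2.png",cv2.resize(p["color"][60:260,250:570],None,fx=2.4,fy=2.4))
```

```text
4.425 [ 485.49024609 -273.51143452   13.72317887] [-1.45975689  2.32966964  6.50680142] [ 0.23410962  0.15178046 -0.01798845] 0.1971704066523351
```

View pics/side2.png

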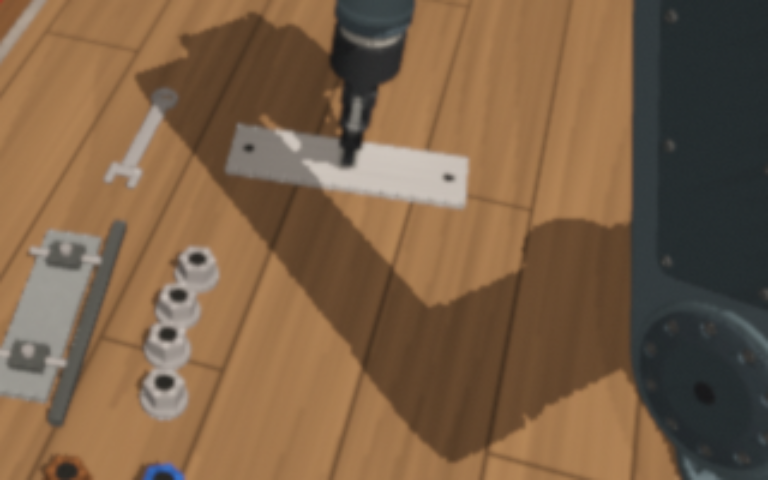

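The knob is gripped (width 0.197, about 17 mm). In the side crop the fingers are on the knob at (350,155). Next I lift.

Request:
move_arm([
  [[0,0,0.005],[0,0,0]],
  [[0,0,0.015],[0,0,0]],
  [[0,0,0.03],[0,0,0]],
  [[0,0,0.045],[0,0,0]],
  [[0,0,0.057],[0,0,0]],
  [[0,0,0.06],[0,0,0]],
  [[0,0,0.06],[0,0,0]],
])

```text
t: 5.35
tool_pos: [485.3, -273.5, 73.5]
tcp_rot: [3.141, -0.0, 0.112]
ft_force: [0.6, 0.7, -4.0]
width: 0.193
```

Run:
```python
from h import *
s=robot.sense(); print(s['t'],s['tool_pos'],s['ft_force'],s['ft_torque'],s['width'],s['q'])
p=robot.get_image("side"); cv2.imwrite("pics/side3.png",cv2.resize(p["color"][60:260,250:570],None,fx=2.4,fy=2.4))
```

```text
5.35 [ 485.31646351 -273.50453365   73.47145848] [ 0.59965594  0.69056056 -3.98744544] [ 0.04308956 -0.0289532   0.05249638] 0.19268893402408707 [-7.26258407e-01  3.35866353e-01  1.76712139e+00 -7.87896725e-06
  1.03829706e+00  7.32703796e-01]
```

View pics/side3.png

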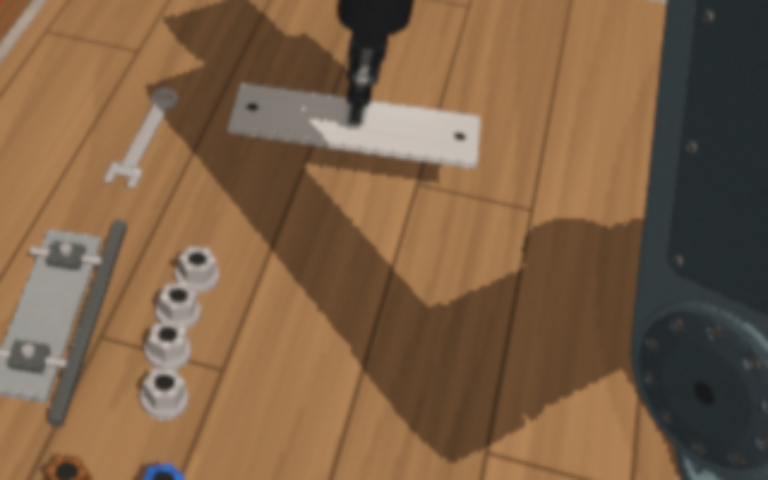

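The straightedge is held level and clear of the bench (wrist z −4 N). Next I carry it over and turn it.

Request:
move_arm([
  [[0,0.005,0],[0,0,0.03]],
  [[0.001,0.015,0],[0,0,0.09]],
  [[0.002,0.03,0],[0,0,0.17]],
  [[0.003,0.046,0],[0,0,0.26]],
  [[0.004,0.062,0],[0,0,0.35]],
  [[0.005,0.078,0],[0,0,0.44]],
  [[0.006,0.094,0],[0,0,0.53]],
  [[0.007,0.11,0],[0,0,0.62]],
  [[0.008,0.126,0],[0,0,0.71]],
  [[0.009,0.142,0],[0,0,0.8]],
])

```text
t: 6.65
tool_pos: [493.9, -130.5, 72.8]
tcp_rot: [-3.14, 0.0, 0.916]
ft_force: [0.1, -1.4, -4.4]
width: 0.196
```

Request:
move_arm([
  [[0.001,0.016,0],[0,0,0.09]],
  [[0.002,0.032,0],[0,0,0.18]],
  [[0.003,0.048,0],[0,0,0.27]],
  [[0.004,0.064,0],[0,0,0.36]],
  [[0.005,0.08,0],[0,0,0.45]],
  [[0.006,0.096,0],[0,0,0.54]],
  [[0.007,0.112,0],[0,0,0.63]],
  [[0.007,0.128,0],[0,0,0.71]],
  [[0.008,0.142,0],[0,0,0.77]],
  [[0.008,0.149,0],[0,0,0.8]],
])

```text
t: 7.9
tool_pos: [502.1, 18.4, 73.1]
tcp_rot: [-3.141, -0.0, 1.714]
ft_force: [0.2, 0.2, -3.7]
width: 0.193
```

Run:
```python
from h import *
s=robot.sense(); print(s['t'],s['tool_pos'],s['tcp_rot'],s['ft_force'],s['ft_torque'],s['width'],s['q'])
for n in ["top","side"]:
    p=robot.get_image(n); cv2.imwrite(f"pics/{n}4.png",cv2.resize(p["color"][80:320,180:500],None,fx=2.4,fy=2.4))
    for r in robot.regions_of("straightedge",p)[:1]:
        v,u=np.nonzero(r["mask"]); P=unproj(p,np.c_[u,v],68)[:,:2].astype(np.float32); print(n,r["conf"],cv2.minAreaRect(P))
```

```text
7.9 [502.12131824  18.36927328  73.06538699] [-3.14118745e+00 -1.62925885e-04  1.71432389e+00] [ 0.2134448   0.18927002 -3.70308396] [-0.00499862  0.0137165  -0.00146333] 0.19305064528326357 [-2.00094520e-01  2.30574940e-01  1.90613231e+00  2.00027744e-05
  1.00532181e+00 -3.43632834e-01]
top 0.75 ((499.13494873046875, 22.0032958984375), (79.51851654052734, 266.0079650878906), 8.031558990478516)
side 0.69 ((497.8673095703125, 42.39136505126953), (81.91926574707031, 231.35662841796875), 7.882386684417725)
```

View pics/top4.png

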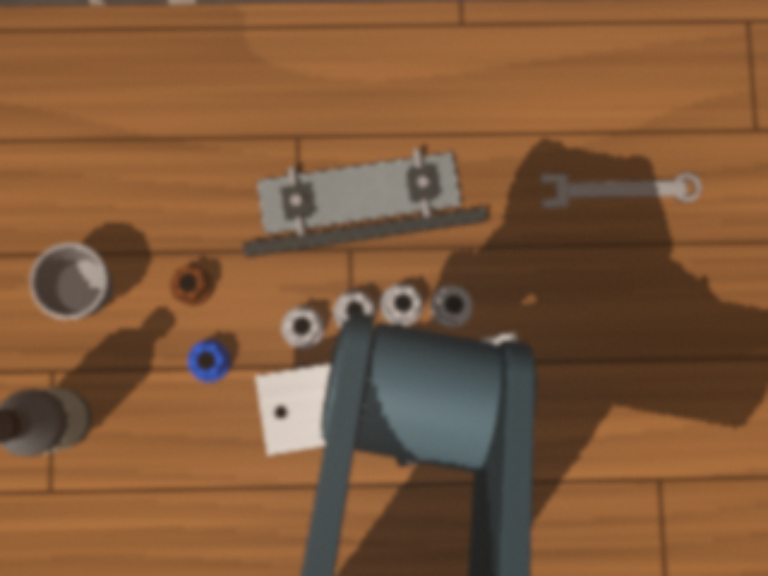

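View pics/side4.png

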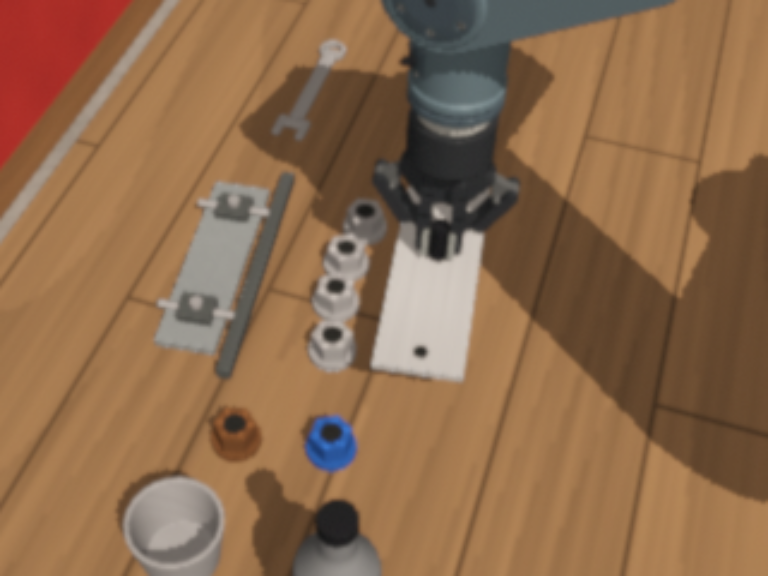

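The straightedge is parallel to the bar (8.0° from the top view, 7.9° from the side) and clear behind the row. In the side crop the front edge runs about (400,235) to (372,370), with the nuts ahead of it at x ≈ 330–365. Next I lower it.

Request:
move_arm([
  [[0,0,-0.01],[0,0,0]],
  [[0,0,-0.025],[0,0,0]],
  [[0,0,-0.04],[0,0,0]],
  [[0,0,-0.05],[0,0,0]],
  [[0,0,-0.055],[0,0,0]],
  [[0,0,-0.057],[0,0,0]],
  [[0,0,-0.0585],[0,0,0]],
  [[0,0,-0.0595],[0,0,0]],
  [[0,0,-0.0595],[0,0,0]],
])

```text
t: 9.22
tool_pos: [502.5, 17.5, 14.0]
tcp_rot: [3.141, 0.0, 1.712]
ft_force: [-0.0, -0.3, -4.8]
width: 0.196
```

Request:
move_arm([
  [[0,0,-0.0005],[0,0,0]],
  [[0,0,-0.0005],[0,0,0]],
  [[0,0,-0.0005],[0,0,0]],
], force=20)

```text
t: 9.6
tool_pos: [502.5, 17.5, 13.7]
tcp_rot: [3.141, 0.0, 1.712]
ft_force: [-2.3, -0.3, 3.8]
width: 0.196
```

Run:
```python
from h import *
s=robot.sense(); print(s['t'],s['tool_pos'],s['tcp_rot'],s['ft_force'],s['ft_torque'],s['width'])
```

```text
9.6 [502.54581441  17.47489835  13.71772222] [3.14122195e+00 1.34044958e-04 1.71184714e+00] [-2.28383541 -0.27660256  3.75172226] [0.05585379 0.35703393 0.00236202] 0.19645011092076275
```

Request:
move_arm([
  [[0,0,0.0002],[0,0,0]],
  [[0,0,0.0002],[0,0,0]],
  [[0,0,0.0002],[0,0,0]],
], force=13)

```text
t: 9.98
tool_pos: [502.6, 17.5, 13.7]
tcp_rot: [3.141, 0.0, 1.712]
ft_force: [-1.9, 0.4, 4.2]
width: 0.197
```

Request:
move_arm([
  [[0.001,0.00014,0.0003],[0,0,0]],
  [[0.003,0.0004,0.0003],[0,0,0]],
  [[0.0055,0.0008,0.0003],[0,0,0]],
  [[0.008,0.0011,0.0003],[0,0,0]],
  [[0.0105,0.0015,0.0003],[0,0,0]],
  [[0.012,0.0017,0.0003],[0,0,0]],
])

```text
t: 10.72
tool_pos: [511.9, 19.1, 13.7]
tcp_rot: [-3.136, -0.001, 1.712]
ft_force: [-13.3, -1.5, 15.8]
width: 0.2
```

```bash
cat > st.py <<'E'
from h import *
s=robot.sense(); a=0.14
p=s['tool_pos'];f=s['ft_force']
print("t %.2f pos %s xs %.2f ys %.2f push %.2f lat %.2f fz %.2f"%(s['t'],np.round(p,2),p[0]*np.cos(a)+p[1]*np.sin(a),-p[0]*np.sin(a)+p[1]*np.cos(a),-(f[0]*np.cos(a)+f[1]*np.sin(a)),-f[0]*np.sin(a)+f[1]*np.cos(a),f[2]),np.round(s['ft_torque'],3),round(s['width'],3),np.round(s['tcp_rot'],3))
E
python3 st.py
```

```text
t 10.72 pos [511.92  19.12  13.71] xs 509.58 ys -52.51 push 13.34 lat 0.41 fz 15.77 [-0.302  1.91  -0.03 ] 0.2 [-3.136e+00 -1.000e-03  1.712e+00]
```

The vertical load is too high: it digs in as it is pushed. I'll raise it slightly so the bench carries only a few newtons.

Request:
move_arm([
  [[-0.001,-0.0001,0.0003],[0,0,0]],
  [[-0.002,-0.0003,0.0006],[0,0,0]],
  [[-0.002,-0.0003,0.0008],[0,0,0]],
  [[-0.002,-0.0003,0.0008],[0,0,0]],
])

```text
t: 11.22
tool_pos: [512.3, 18.9, 14.3]
tcp_rot: [-3.141, -0.0, 1.712]
ft_force: [-1.0, 0.1, -4.0]
width: 0.198
```

```bash
python3 st.py
```

```text
t 11.22 pos [512.27  18.92  14.31] xs 509.90 ys -52.75 push 0.93 lat 0.23 fz -4.02 [-0.029  0.005 -0.02 ] 0.198 [-3.141 -0.     1.712]
```

Request:
move_arm([
  [[0.001,0.0001,-0.0003],[0,0,0]],
  [[0.002,0.0003,-0.0003],[0,0,0]],
  [[0.003,0.0004,-0.0003],[0,0,0]],
  [[0.004,0.0006,-0.0003],[0,0,0]],
])

```text
t: 11.72
tool_pos: [516.4, 19.5, 14.3]
tcp_rot: [3.142, 0.0, 1.712]
ft_force: [-0.2, 0.9, -3.7]
width: 0.202
```

```bash
python3 st.py
```

```text
t 11.72 pos [516.43  19.52  14.29] xs 514.11 ys -52.74 push 0.11 lat 0.94 fz -3.69 [ 0.011  0.006 -0.001] 0.202 [3.142 0.    1.712]
```

Request:
move_arm([
  [[0.001,0.0001,-0.0002],[0,0,0]],
  [[0.002,0.0003,-0.0004],[0,0,0]],
  [[0.003,0.0004,-0.0004],[0,0,0]],
  [[0.004,0.0006,-0.0004],[0,0,0]],
])

```text
t: 12.22
tool_pos: [520.4, 20.1, 13.9]
tcp_rot: [-3.142, -0.0, 1.712]
ft_force: [-0.5, -0.1, -4.7]
width: 0.197
```

```bash
python3 st.py
```

```text
t 12.22 pos [520.35  20.13  13.87] xs 518.07 ys -52.68 push 0.49 lat -0.02 fz -4.70 [-0.019 -0.016  0.009] 0.197 [-3.142 -0.     1.712]
```

Request:
move_arm([
  [[0.001,0.0001,-0.0001],[0,0,0]],
  [[0.002,0.0003,-0.0002],[0,0,0]],
  [[0.003,0.0004,-0.0002],[0,0,0]],
  [[0.004,0.0006,-0.0002],[0,0,0]],
])

```text
t: 12.72
tool_pos: [523.2, 20.7, 13.8]
tcp_rot: [-3.139, -0.0, 1.712]
ft_force: [-6.1, -0.9, 2.5]
width: 0.195
```

```bash
python3 st.py
python3 - <<'E'
from h import *
for n in ["top","side"]:
    p=robot.get_image(n); cv2.imwrite(f"pics/{n}5.png",cv2.resize(p["color"][110:270,220:460],None,fx=3.2,fy=3.2,interpolation=cv2.INTER_CUBIC))
E
```

```text
t 12.72 pos [523.18  20.66  13.79] xs 520.95 ys -52.55 push 6.20 lat -0.01 fz 2.52 [-0.137  0.846 -0.041] 0.195 [-3.139 -0.     1.712]
```

View pics/side5.png

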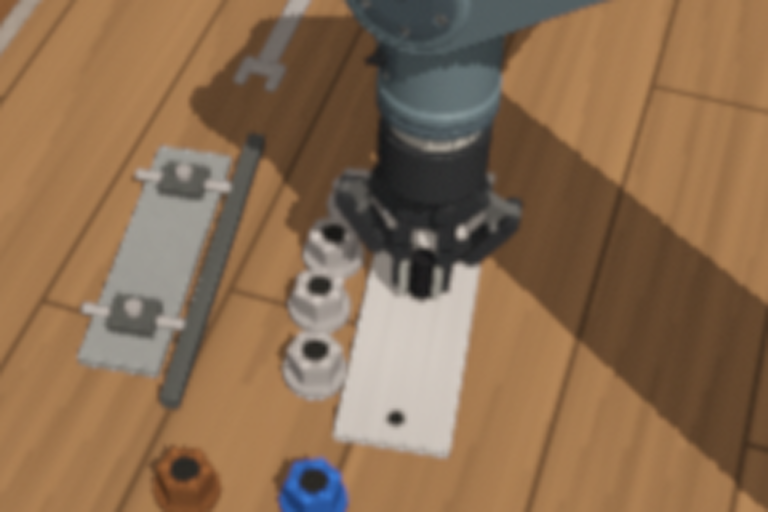

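View pics/top5.png

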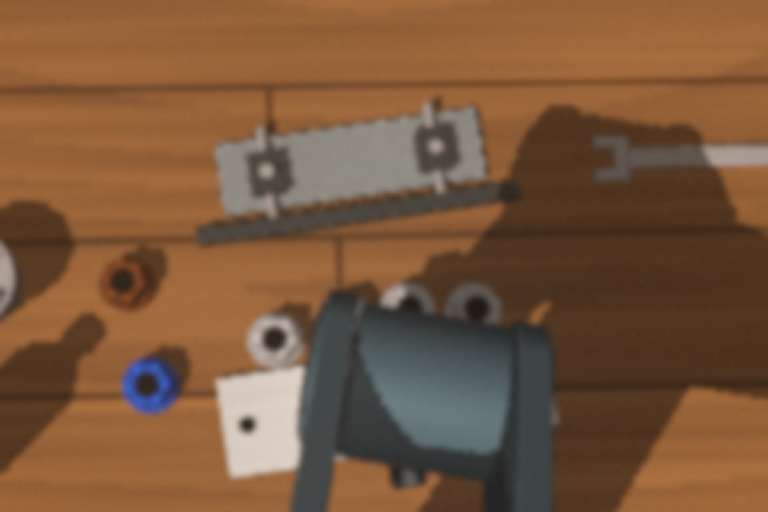

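The straightedge edge is right behind the nuts; nut4 at side-crop (315,365) is close to the edge. I'll continue pushing with a touch less down load.

Request:
move_arm([
  [[0.001,0.0001,0.0001],[0,0,0]],
  [[0.002,0.0003,0.0001],[0,0,0]],
  [[0.003,0.0004,0.0001],[0,0,0]],
  [[0.004,0.0006,0.0001],[0,0,0]],
  [[0.005,0.0007,0.0001],[0,0,0]],
])

```text
t: 13.45
tool_pos: [527.3, 21.4, 13.8]
tcp_rot: [-3.137, -0.001, 1.712]
ft_force: [-11.6, -1.7, 8.5]
width: 0.198
```

```bash
python3 st.py
```

```text
t 13.45 pos [527.28  21.37  13.82] xs 525.11 ys -52.42 push 11.76 lat -0.07 fz 8.53 [-0.253  1.618 -0.007] 0.198 [-3.137e+00 -1.000e-03  1.712e+00]
```

Request:
move_arm([
  [[0.001,0.0001,0.0003],[0.0002,-0.0015,0]],
  [[0.002,0.0003,0.0005],[0.0004,-0.003,0]],
  [[0.003,0.0004,0.0005],[0.0004,-0.003,0]],
  [[0.004,0.0006,0.0005],[0.0004,-0.003,0]],
])

```text
t: 13.95
tool_pos: [532.5, 22.0, 13.9]
tcp_rot: [3.141, -0.0, 1.712]
ft_force: [-7.0, -0.6, -1.0]
width: 0.197
```

```bash
python3 st.py
```

```text
t 13.95 pos [532.46  22.03  13.94] xs 530.32 ys -52.48 push 6.98 lat 0.33 fz -1.00 [-0.269  1.154 -0.039] 0.197 [ 3.141 -0.     1.712]
```

Request:
move_arm([
  [[0.0015,0.0002,0.0001],[0,0,0]],
  [[0.003,0.0004,0.0001],[0,0,0]],
  [[0.0045,0.0006,0.0001],[0,0,0]],
  [[0.006,0.0008,0.0001],[0,0,0]],
  [[0.0075,0.001,0.0001],[0,0,0]],
])

```text
t: 14.58
tool_pos: [539.6, 23.1, 14.0]
tcp_rot: [3.141, -0.001, 1.712]
ft_force: [-6.6, -0.6, -1.7]
width: 0.197
```

```bash
python3 st.py
```

```text
t 14.57 pos [539.59  23.12  13.98] xs 537.53 ys -52.40 push 6.65 lat 0.30 fz -1.68 [-0.176  0.993 -0.014] 0.197 [ 3.141e+00 -1.000e-03  1.712e+00]
```

Request:
move_arm([
  [[0.002,0.0003,0.0001],[0,0,0]],
  [[0.004,0.0006,0.0001],[0,0,0]],
  [[0.006,0.0008,0.0001],[0,0,0]],
  [[0.008,0.0011,0.0001],[0,0,0]],
  [[0.01,0.0014,0.0001],[0,0,0]],
  [[0.012,0.0017,0.0001],[0,0,0]],
  [[0.014,0.002,0.0001],[0,0,0]],
  [[0.016,0.0023,0.0001],[0,0,0]],
])

```text
t: 15.58
tool_pos: [556.9, 25.3, 14.5]
tcp_rot: [3.139, 0.0, 1.712]
ft_force: [-3.3, 0.1, -6.4]
width: 0.198
```

```bash
python3 st.py
python3 - <<'E'
from h import *
for n in ["top","side"]:
    p=robot.get_image(n); cv2.imwrite(f"pics/{n}6.png",cv2.resize(p["color"][110:270,220:460],None,fx=3.2,fy=3.2,interpolation=cv2.INTER_CUBIC))
E
```

```text
t 15.57 pos [556.95  25.34  14.48] xs 555.03 ys -52.63 push 3.24 lat 0.54 fz -6.42 [-0.097  0.667 -0.005] 0.198 [3.139 0.    1.712]
```

View pics/side6.png

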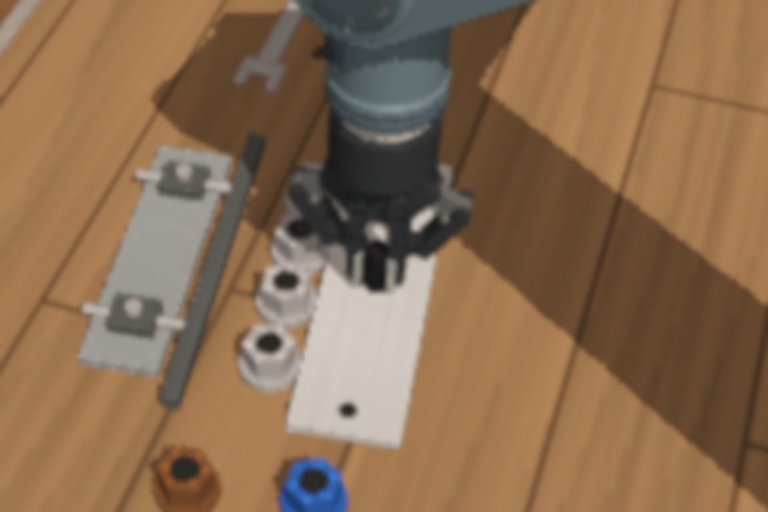

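View pics/top6.png

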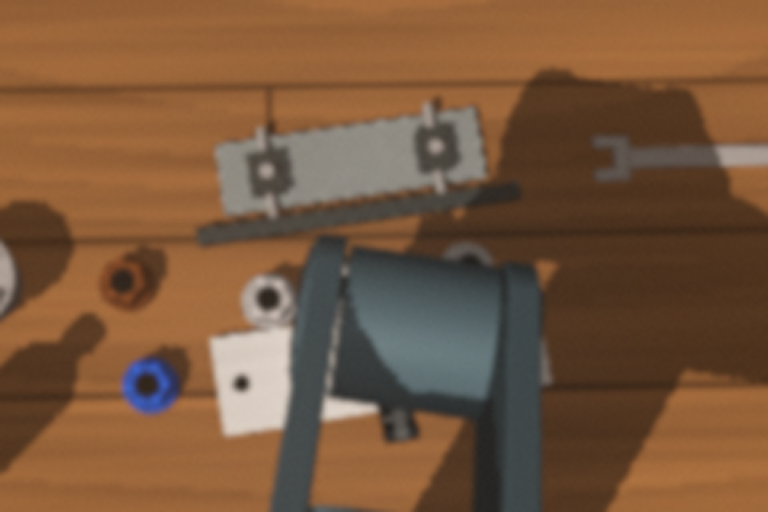

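Row and straightedge are moving together: all visible nut flanges lie on the front edge from (320,260) to (290,430) in the side crop. It rides slightly high, so I'll lower it a touch as it moves on.

Request:
move_arm([
  [[0.0015,0.0002,-0.0001],[-0.0001,0.001,0]],
  [[0.003,0.0004,-0.0003],[-0.0003,0.002,0]],
  [[0.0045,0.0006,-0.0003],[-0.0003,0.002,0]],
  [[0.006,0.0008,-0.0003],[-0.0003,0.002,0]],
  [[0.0075,0.001,-0.0003],[-0.0003,0.002,0]],
  [[0.009,0.0013,-0.0003],[-0.0003,0.002,0]],
])

```text
t: 16.42
tool_pos: [565.1, 26.5, 14.6]
tcp_rot: [-3.141, 0.0, 1.712]
ft_force: [-7.9, -1.8, 0.3]
width: 0.195
```

```bash
python3 st.py
```

```text
t 16.43 pos [565.1   26.49  14.6 ] xs 563.27 ys -52.63 push 8.10 lat -0.70 fz 0.30 [-0.148  1.232  0.01 ] 0.195 [-3.141  0.     1.712]
```

Request:
move_arm([
  [[0.0015,0.0002,0.0001],[0,0,0]],
  [[0.003,0.0004,0.0002],[0,0,0]],
  [[0.0045,0.0006,0.0002],[0,0,0]],
  [[0.006,0.0008,0.0002],[0,0,0]],
  [[0.0075,0.001,0.0002],[0,0,0]],
])

```text
t: 17.05
tool_pos: [572.8, 27.5, 14.6]
tcp_rot: [-3.141, -0.0, 1.712]
ft_force: [-6.5, -1.2, -1.6]
width: 0.195
```

```bash
python3 st.py
```

```text
t 17.05 pos [572.81  27.55  14.63] xs 571.04 ys -52.66 push 6.56 lat -0.30 fz -1.63 [-0.067  1.098  0.037] 0.195 [-3.141 -0.     1.712]
```

Request:
move_arm([
  [[0.001,0.0001,0],[0,0,0]],
  [[0.002,0.0003,0.0001],[0,0,0]],
  [[0.003,0.0004,0.0001],[0,0,0]],
  [[0.004,0.0006,0.0001],[0,0,0]],
])

```text
t: 17.55
tool_pos: [576.9, 28.2, 14.6]
tcp_rot: [-3.141, -0.0, 1.712]
ft_force: [-5.7, -1.4, -2.3]
width: 0.196
```

```bash
python3 st.py
python3 - <<'E'
from h import *
for n in ["top","side"]:
    p=robot.get_image(n); cv2.imwrite(f"pics/{n}7.png",cv2.resize(p["color"][110:270,220:460],None,fx=3.2,fy=3.2,interpolation=cv2.INTER_CUBIC))
E
```

```text
t 17.55 pos [576.89  28.16  14.63] xs 575.18 ys -52.62 push 5.80 lat -0.56 fz -2.34 [-0.134  0.982 -0.03 ] 0.196 [-3.141 -0.     1.712]
```

View pics/side7.png

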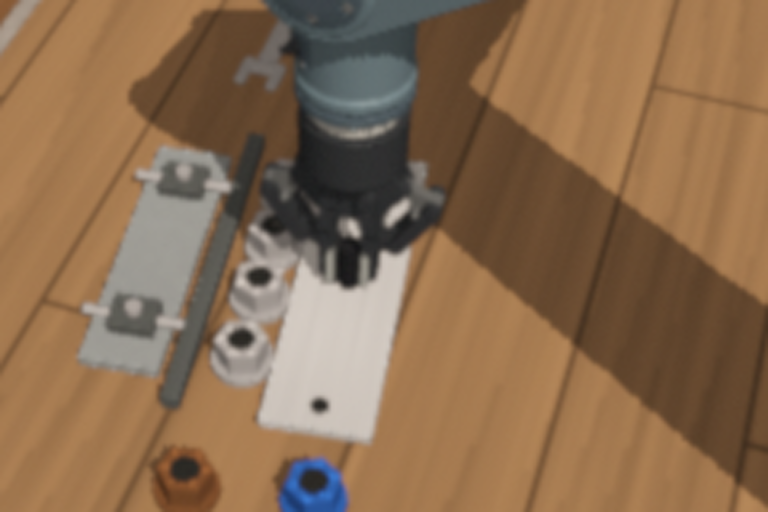

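View pics/top7.png

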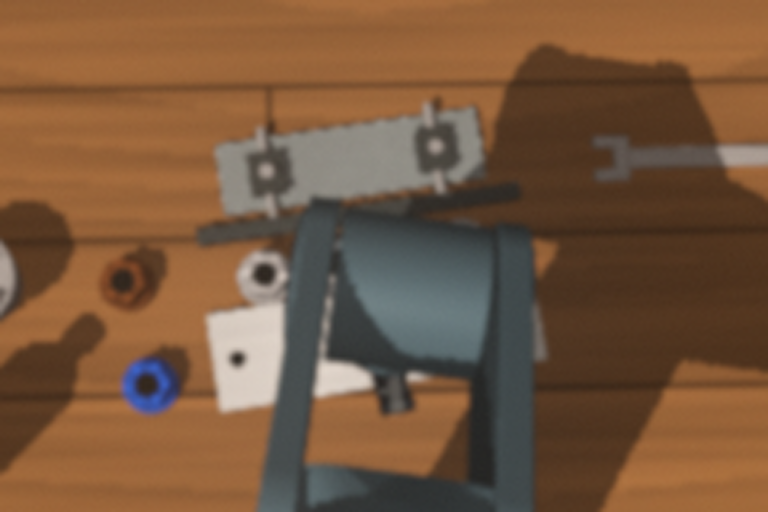

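Nut4 (side crop 242,350) is still a few mm from the bar. The sliding force is about 6 N. I'll approach slowly from here.

Request:
move_arm([
  [[0.0006,0.0001,0],[0,0,0]],
  [[0.0012,0.0002,0],[0,0,0]],
  [[0.0018,0.00025,0],[0,0,0]],
  [[0.0024,0.0003,0],[0,0,0]],
  [[0.003,0.0004,0],[0,0,0]],
])

```text
t: 18.27
tool_pos: [579.9, 28.6, 14.6]
tcp_rot: [-3.142, -0.0, 1.712]
ft_force: [-6.3, -0.7, -1.8]
width: 0.195
```

```bash
python3 st.py
```

```text
t 18.27 pos [579.88  28.58  14.63] xs 578.20 ys -52.62 push 6.38 lat 0.15 fz -1.79 [-0.098  1.093  0.05 ] 0.195 [-3.142 -0.     1.712]
```

Request:
move_arm([
  [[0.0005,0.0001,0],[0,0,0]],
  [[0.001,0.00014,0],[0,0,0]],
  [[0.0015,0.0002,0],[0,0,0]],
])

```text
t: 18.65
tool_pos: [581.4, 28.8, 14.6]
tcp_rot: [-3.142, -0.0, 1.712]
ft_force: [-6.6, -1.2, -1.8]
width: 0.197
```

```bash
python3 st.py
```

```text
t 18.65 pos [581.38  28.78  14.62] xs 579.71 ys -52.63 push 6.66 lat -0.23 fz -1.76 [-0.16   1.09   0.043] 0.197 [-3.142 -0.     1.712]
```

Request:
move_arm([
  [[0.0005,0.0001,0],[0,0,0]],
  [[0.001,0.00014,0],[0,0,0]],
  [[0.0015,0.0002,0],[0,0,0]],
])

```text
t: 19.02
tool_pos: [582.9, 29.0, 14.6]
tcp_rot: [-3.142, -0.0, 1.712]
ft_force: [-6.4, -0.6, -2.5]
width: 0.196
```

```bash
python3 st.py
```

```text
t 19.02 pos [582.86  28.99  14.62] xs 581.20 ys -52.63 push 6.47 lat 0.27 fz -2.52 [-0.139  1.01   0.055] 0.196 [-3.142 -0.     1.712]
```

Request:
move_arm([
  [[0.0005,0.0001,0],[0,0,0]],
  [[0.001,0.00014,0],[0,0,0]],
  [[0.0015,0.0002,0],[0,0,0]],
])

```text
t: 19.4
tool_pos: [584.4, 29.2, 14.6]
tcp_rot: [-3.142, -0.0, 1.712]
ft_force: [-6.5, -1.4, -1.6]
width: 0.195
```

```bash
python3 st.py
```

```text
t 19.40 pos [584.36  29.2   14.62] xs 582.72 ys -52.63 push 6.60 lat -0.46 fz -1.56 [-0.159  1.024 -0.026] 0.195 [-3.142 -0.     1.712]
```

Request:
move_arm([
  [[0.0005,0.0001,0],[0,0,0]],
  [[0.001,0.00014,0],[0,0,0]],
  [[0.0015,0.0002,0],[0,0,0]],
])

```text
t: 19.77
tool_pos: [585.8, 29.4, 14.6]
tcp_rot: [-3.141, -0.0, 1.712]
ft_force: [-7.3, -1.2, -1.2]
width: 0.199
```

```bash
python3 st.py;  python3 - <<'E'
from h import *
for n in ["top","side"]:
    p=robot.get_image(n); cv2.imwrite(f"pics/{n}8.png",cv2.resize(p["color"][140:240,220:380],None,fx=4.8,fy=4.8,interpolation=cv2.INTER_CUBIC))
E
```

```text
t 19.77 pos [585.79  29.38  14.65] xs 584.16 ys -52.65 push 7.39 lat -0.17 fz -1.16 [-0.118  1.223 -0.01 ] 0.199 [-3.141 -0.     1.712]
```

View pics/side8.png

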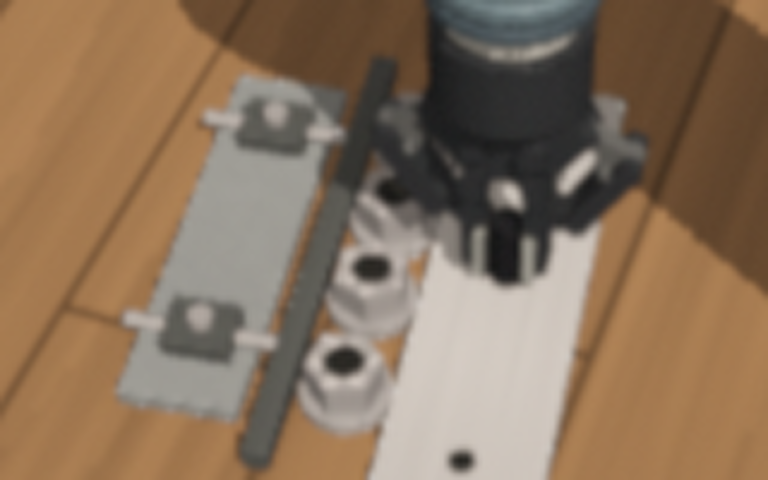

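View pics/top8.png

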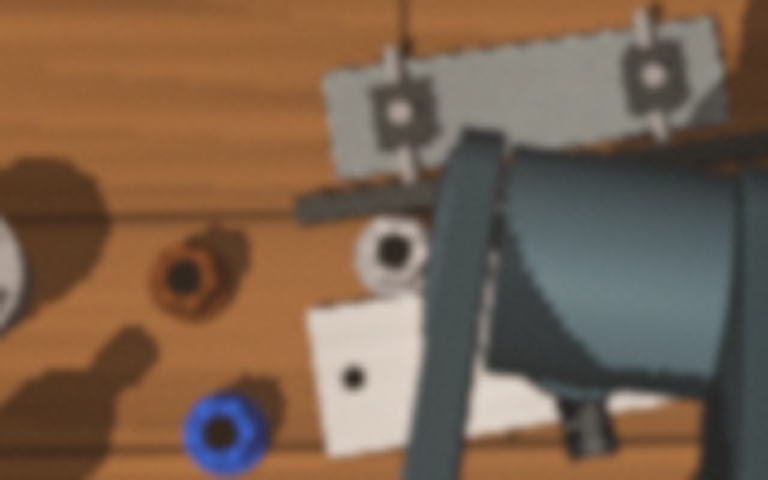

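The nuts are almost at the bar: nut4's flange at side crop (305,385) is nearly on the bar face. I'll take half-millimetre steps.

Request:
move_arm([
  [[0.0005,0.0001,0],[0,0,0]],
  [[0.0005,0.0001,0],[0,0,0]],
])

```text
t: 20.12
tool_pos: [585.9, 29.4, 14.7]
tcp_rot: [-3.14, -0.0, 1.712]
ft_force: [-7.9, -1.0, -0.6]
width: 0.195
```

```bash
python3 st.py
```

```text
t 20.12 pos [585.91  29.45  14.66] xs 584.29 ys -52.60 push 8.00 lat 0.09 fz -0.64 [-0.18   1.353 -0.032] 0.195 [-3.14  -0.     1.712]
```

Contact: the straightedge moved only 0.13 mm for a 0.5 mm command. I'll build up the press, easing the down load at the same time.

Request:
move_arm([
  [[0.0005,0.0001,0.0002],[0.0001,-0.001,0]],
  [[0.0008,0.0001,0.0002],[0.0001,-0.001,0]],
  [[0.0008,0.0001,0.0002],[0.0001,-0.001,0]],
])

```text
t: 20.5
tool_pos: [586.3, 29.7, 14.7]
tcp_rot: [-3.141, -0.001, 1.712]
ft_force: [-8.3, -0.4, 0.5]
width: 0.195
```

```bash
python3 st.py
```

```text
t 20.50 pos [586.28  29.69  14.66] xs 584.68 ys -52.41 push 8.30 lat 0.73 fz 0.54 [-0.134  1.488 -0.059] 0.195 [-3.141e+00 -1.000e-03  1.712e+00]
```

Request:
move_arm([
  [[0.0005,0.0001,0.0002],[0.0001,-0.001,0]],
  [[0.0008,0.0001,0.0002],[0.0001,-0.001,0]],
  [[0.0008,0.0001,0.0002],[0.0001,-0.001,0]],
])

```text
t: 20.88
tool_pos: [586.6, 29.8, 14.7]
tcp_rot: [-3.141, -0.001, 1.712]
ft_force: [-10.1, -1.0, 1.2]
width: 0.199
```

```bash
python3 st.py
```

```text
t 20.88 pos [586.55  29.84  14.65] xs 584.98 ys -52.30 push 10.15 lat 0.42 fz 1.17 [-0.153  1.758 -0.136] 0.199 [-3.141e+00 -1.000e-03  1.712e+00]
```

Request:
move_arm([
  [[0.0004,0.0001,0.0002],[0.0001,-0.001,-0.002]],
  [[0.0006,0.0001,0.0003],[0.0001,-0.001,-0.004]],
  [[0.0006,0.0001,0.0003],[0.0001,-0.001,-0.004]],
])

```text
t: 21.25
tool_pos: [586.6, 29.9, 14.7]
tcp_rot: [-3.14, -0.001, 1.708]
ft_force: [-11.6, -1.4, 0.2]
width: 0.196
```

```bash
python3 st.py
python3 - <<'E'
from h import *
p=robot.get_image("side"); cv2.imwrite(f"pics/side9.png",cv2.resize(p["color"][140:240,220:380],None,fx=4.8,fy=4.8,interpolation=cv2.INTER_CUBIC))
E
python3 st.py
```

```text
t 21.25 pos [586.61  29.9   14.67] xs 585.04 ys -52.24 push 11.65 lat 0.20 fz 0.20 [-0.278  1.914 -0.119] 0.196 [-3.140e+00 -1.000e-03  1.708e+00]
t 21.30 pos [586.64  29.89  14.69] xs 585.07 ys -52.26 push 11.39 lat 0.70 fz 0.45 [-0.274  1.861 -0.138] 0.197 [-3.140e+00 -1.000e-03  1.708e+00]
```

View pics/side9.png

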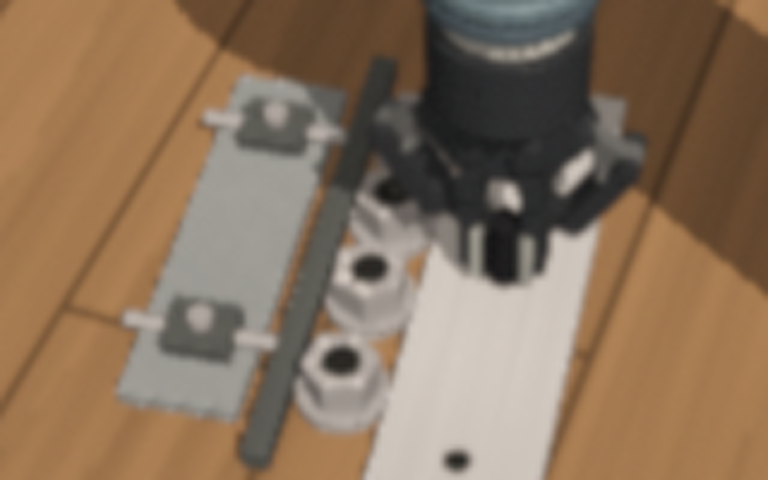

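Request:
move_arm([
  [[0.0002,0,0.0001],[0,-0.0005,-0.003]],
  [[0.0004,0,0.0002],[0,-0.001,-0.006]],
  [[0.0004,0,0.0002],[0,-0.001,-0.006]],
])

```text
t: 21.68
tool_pos: [586.7, 29.9, 14.7]
tcp_rot: [-3.141, -0.001, 1.702]
ft_force: [-11.9, -1.2, 1.1]
width: 0.199
```

```bash
python3 st.py
python3 - <<'E'
from h import *
p=robot.get_image("side")
E
python3 st.py
```

```text
t 21.68 pos [586.66  29.92  14.7 ] xs 585.09 ys -52.24 push 11.94 lat 0.42 fz 1.07 [-0.249  1.975 -0.017] 0.199 [-3.141e+00 -1.000e-03  1.702e+00]
t 21.73 pos [586.65  29.93  14.69] xs 585.09 ys -52.22 push 12.05 lat 0.40 fz 0.76 [-0.307  2.063  0.009] 0.194 [-3.141e+00 -1.000e-03  1.702e+00]
```

The twist moment is now about zero, so the row bears evenly. I'll build to about 15–16 N at the wrist, which less 3–6 N friction gives about 10–13 N on the bar.

Request:
move_arm([
  [[0.0004,0.0001,0.0001],[0,-0.0005,0]],
  [[0.0008,0.0001,0.0001],[0,-0.0005,0]],
  [[0.0008,0.0001,0.0001],[0,-0.0005,0]],
])

```text
t: 22.1
tool_pos: [586.7, 29.9, 14.7]
tcp_rot: [-3.139, -0.001, 1.702]
ft_force: [-15.2, -1.8, 3.0]
width: 0.196
```

```bash
python3 st.py
python3 - <<'E'
from h import *
p=robot.get_image("side")
E
python3 st.py
```

```text
t 22.10 pos [586.71  29.91  14.72] xs 585.15 ys -52.25 push 15.32 lat 0.33 fz 2.96 [-0.318  2.436  0.004] 0.196 [-3.139e+00 -1.000e-03  1.702e+00]
t 22.15 pos [586.69  29.94  14.73] xs 585.13 ys -52.22 push 16.03 lat 0.19 fz 3.00 [-0.334  2.431 -0.017] 0.196 [-3.139e+00 -1.000e-03  1.702e+00]
```

Request:
move_arm([
  [[0,0,0],[0,0,0]],
  [[0,0,0],[0,0,0]],
  [[0,0,0],[0,0,0]],
  [[0,0,0],[0,0,0]],
])

```text
t: 22.65
tool_pos: [586.7, 29.9, 14.7]
tcp_rot: [-3.139, -0.001, 1.702]
ft_force: [-14.8, -2.5, 2.7]
width: 0.197
```

```bash
python3 st.py; python3 -c "
from h import *
p=robot.get_image('top')"; python3 st.py
```

```text
t 22.65 pos [586.72  29.93  14.74] xs 585.15 ys -52.24 push 14.96 lat -0.37 fz 2.68 [-0.367  2.441 -0.058] 0.197 [-3.139e+00 -1.000e-03  1.702e+00]
t 22.70 pos [586.7   29.95  14.72] xs 585.14 ys -52.21 push 15.20 lat -0.20 fz 2.62 [-0.377  2.464  0.019] 0.197 [-3.139e+00 -1.000e-03  1.702e+00]
```

Request:
move_arm([
  [[0,0,0],[0,0,0]],
  [[0,0,0],[0,0,0]],
  [[0,0,0],[0,0,0]],
  [[0,0,0],[0,0,0]],
])

```text
t: 23.2
tool_pos: [586.7, 29.9, 14.7]
tcp_rot: [-3.139, -0.001, 1.702]
ft_force: [-14.9, -2.3, 2.7]
width: 0.196
```

```bash
python3 st.py; python3 -c "
from h import *
p=robot.get_image('side');cv2.imwrite('pics/side10.png',cv2.resize(p['color'][140:240,220:380],None,fx=4.8,fy=4.8,interpolation=cv2.INTER_CUBIC))"; python3 st.py
```

```text
t 23.20 pos [586.71  29.94  14.73] xs 585.15 ys -52.23 push 15.08 lat -0.20 fz 2.71 [-0.341  2.437 -0.015] 0.196 [-3.139e+00 -1.000e-03  1.702e+00]
t 23.25 pos [586.74  29.92  14.73] xs 585.17 ys -52.25 push 15.85 lat 0.32 fz 1.88 [-0.33   2.409  0.01 ] 0.199 [-3.139e+00 -1.000e-03  1.702e+00]
```

View pics/side10.png

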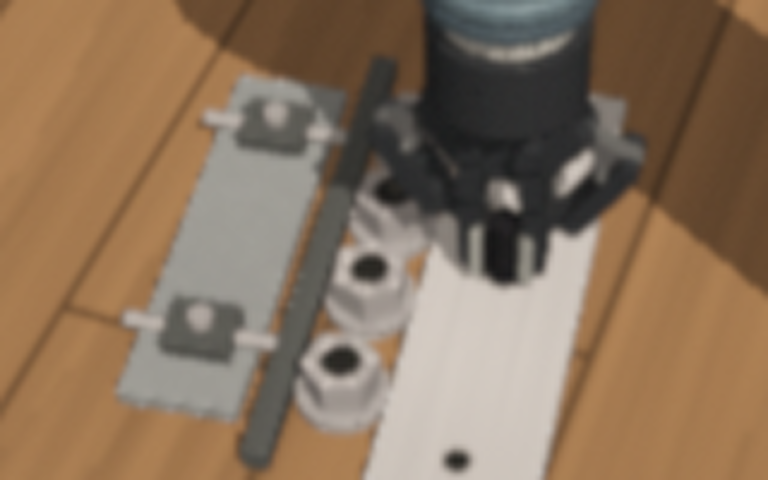

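The press has held for over 1 s at about 15.3 N on the wrist. If friction is the full 6.4 N measured while sliding, the bar sees only about 9 N. So I'll add about 1 N and hold once more, which stays under 18 N even with zero friction.

Request:
move_arm([
  [[0.0003,0,0],[0,0,0]],
  [[0.0003,0,0],[0,0,0]],
  [[0.0003,0,0],[0,0,0]],
  [[0.0003,0,0],[0,0,0]],
])

```text
t: 23.75
tool_pos: [586.7, 29.9, 14.7]
tcp_rot: [-3.139, -0.001, 1.702]
ft_force: [-15.8, -1.8, 4.6]
width: 0.2
```

```bash
python3 st.py; python3 -c "
from h import *
p=robot.get_image('top')"; python3 st.py
```

```text
t 23.75 pos [586.71  29.93  14.72] xs 585.15 ys -52.23 push 15.90 lat 0.47 fz 4.65 [-0.403  2.582  0.025] 0.2 [-3.139e+00 -1.000e-03  1.702e+00]
t 23.80 pos [586.72  29.94  14.73] xs 585.16 ys -52.22 push 17.17 lat -0.18 fz 4.07 [-3.700e-01  2.623e+00 -1.000e-03] 0.201 [-3.139e+00 -1.000e-03  1.702e+00]
```

Request:
move_arm([
  [[0,0,0],[0,0,0]],
  [[0,0,0],[0,0,0]],
  [[0,0,0],[0,0,0]],
  [[0,0,0],[0,0,0]],
  [[0,0,0],[0,0,0]],
])

```text
t: 24.42
tool_pos: [586.8, 29.9, 14.7]
tcp_rot: [-3.139, -0.001, 1.702]
ft_force: [-15.5, -2.6, 4.2]
width: 0.195
```

```bash
python3 st.py
```

```text
t 24.43 pos [586.75  29.93  14.74] xs 585.19 ys -52.24 push 15.75 lat -0.40 fz 4.17 [-0.421  2.639 -0.01 ] 0.195 [-3.139e+00 -1.000e-03  1.702e+00]
```

Press held. Now I unload gently, taking back the lead, tilt and lift together.

Request:
move_arm([
  [[-0.0005,-0.0001,-0.0002],[0,0.001,0]],
  [[-0.001,-0.0001,-0.0004],[0,0.002,0]],
  [[-0.0015,-0.0002,-0.0006],[0,0.003,0]],
  [[-0.0015,-0.0002,-0.0006],[0,0.003,0]],
])

```text
t: 24.92
tool_pos: [586.6, 29.9, 14.7]
tcp_rot: [-3.139, -0.001, 1.702]
ft_force: [-12.6, 0.0, 3.3]
width: 0.196
```

```bash
python3 st.py
```

```text
t 24.93 pos [586.65  29.89  14.7 ] xs 585.08 ys -52.27 push 12.44 lat 1.76 fz 3.30 [-0.184  1.984 -0.01 ] 0.196 [-3.139e+00 -1.000e-03  1.702e+00]
```

Request:
move_arm([
  [[-0.0006,-0.0001,0],[0,0,0]],
  [[-0.0012,-0.0002,0],[0,0,0]],
  [[-0.0016,-0.0002,0],[0,0,0]],
  [[-0.0016,-0.0002,0],[0,0,0]],
])

```text
t: 25.42
tool_pos: [586.5, 29.9, 14.6]
tcp_rot: [3.141, -0.001, 1.702]
ft_force: [-5.9, 0.1, -3.1]
width: 0.195
```

```bash
python3 st.py
```

```text
t 25.43 pos [586.53  29.89  14.64] xs 584.96 ys -52.24 push 5.84 lat 0.89 fz -3.07 [0.057 1.052 0.042] 0.195 [ 3.141e+00 -1.000e-03  1.702e+00]
```

Request:
move_arm([
  [[-0.0003,0,-0.0001],[0,0.0005,0]],
  [[-0.0006,-0.0001,-0.0003],[0,0.001,0]],
  [[-0.0006,-0.0001,-0.0003],[0,0.001,0]],
])

```text
t: 25.8
tool_pos: [586.5, 29.8, 14.6]
tcp_rot: [3.141, -0.001, 1.702]
ft_force: [-4.5, 1.2, -3.0]
width: 0.202
```

```bash
python3 st.py
```

```text
t 25.80 pos [586.52  29.82  14.61] xs 584.94 ys -52.32 push 4.30 lat 1.84 fz -2.97 [0.182 0.903 0.06 ] 0.202 [ 3.141e+00 -1.000e-03  1.702e+00]
```

Request:
move_arm([
  [[-0.0003,0.0001,-0.0001],[0,0.0005,0]],
  [[-0.0005,0.0002,-0.0002],[0,0.001,0]],
  [[-0.0005,0.0002,-0.0002],[0,0.001,0]],
])

```text
t: 26.18
tool_pos: [586.5, 29.8, 14.5]
tcp_rot: [3.141, -0.0, 1.702]
ft_force: [-4.1, 1.4, -2.3]
width: 0.193
```

```bash
python3 st.py
```

```text
t 26.18 pos [586.5   29.8   14.55] xs 584.92 ys -52.33 push 3.84 lat 1.96 fz -2.29 [0.224 0.636 0.024] 0.193 [ 3.141 -0.     1.702]
```

Request:
move_arm([
  [[-0.0003,0.0001,-0.0001],[0,0,0]],
  [[-0.0005,0.0002,-0.0001],[0,0,0]],
  [[-0.0005,0.0002,-0.0001],[0,0,0]],
])

```text
t: 26.55
tool_pos: [586.5, 29.5, 14.5]
tcp_rot: [3.14, 0.0, 1.702]
ft_force: [-1.1, 0.5, -4.8]
width: 0.193
```

```bash
python3 st.py
```

```text
t 26.55 pos [586.46  29.55  14.5 ] xs 584.85 ys -52.58 push 1.05 lat 0.69 fz -4.84 [ 0.027  0.165 -0.011] 0.193 [3.14  0.    1.702]
```

Request:
move_arm([
  [[0,0,0],[0,0,0]],
  [[0,0,0],[0,0,0]],
  [[0,0,0],[0,0,0]],
  [[0,0,0],[0,0,0]],
], fingers=36)

```text
t: 27.05
tool_pos: [586.1, 29.7, 14.6]
tcp_rot: [3.14, -0.0, 1.702]
ft_force: [0.0, 0.2, 0.8]
width: 0.36
```

```bash
python3 st.py; python3 -c "
from h import *
p=robot.get_image('side');cv2.imwrite('pics/side11.png',cv2.resize(p['color'][140:240,220:380],None,fx=4.8,fy=4.8,interpolation=cv2.INTER_CUBIC))"
```

```text
t 27.05 pos [586.15  29.74  14.57] xs 584.56 ys -52.34 push -0.08 lat 0.20 fz 0.82 [-0.018 -0.033  0.055] 0.36 [ 3.14  -0.     1.702]
```

View pics/side11.png

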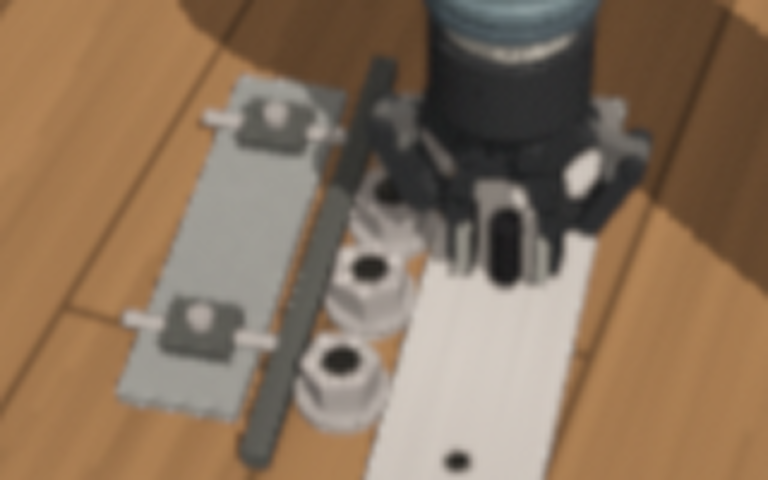

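Released, with no force on the tool and the fingers clear of the knob on both sides. Lift straight up, then back away.

Request:
move_arm([
  [[0,0,0.004],[0,0,0]],
  [[0,0,0.012],[0,0,0]],
  [[0,0,0.025],[0,0,0]],
  [[0,0,0.045],[0,0,0]],
  [[0,0,0.07],[0,0,0]],
  [[0,0,0.1],[0,0,0]],
  [[0,0,0.13],[0,0,0]],
  [[0,0,0.155],[0,0,0]],
  [[0,0,0.17],[0,0,0]],
])

```text
t: 28.22
tool_pos: [586.6, 29.7, 187.3]
tcp_rot: [3.138, 0.001, 1.702]
ft_force: [0.3, 0.3, 0.5]
width: 0.358
```

Request:
move_arm([
  [[-0.005,-0.01,0.005],[0,0,0]],
  [[-0.02,-0.035,0.01],[0,0,0]],
  [[-0.045,-0.07,0.02],[0,0,0]],
  [[-0.07,-0.11,0.03],[0,0,0]],
  [[-0.095,-0.15,0.04],[0,0,0]],
  [[-0.12,-0.19,0.05],[0,0,0]],
  [[-0.14,-0.23,0.05],[0,0,0]],
  [[-0.155,-0.26,0.05],[0,0,0]],
  [[-0.16,-0.275,0.05],[0,0,0]],
  [[-0.16,-0.275,0.05],[0,0,0]],
])

```text
t: 29.48
tool_pos: [425.3, -245.6, 233.8]
tcp_rot: [-3.142, -0.001, 1.7]
ft_force: [1.2, -0.6, -1.3]
width: 0.363
```

```bash
python3 st.py
python3 - <<'E'
from h import *
for n in ["top","side"]:
    p=robot.get_image(n); cv2.imwrite(f"pics/r12_{n}.png",rect(p,8,520,740,-120,150,2.8)); cv2.imwrite(f"pics/{n}12.png",p["color"])
    for q in ["straightedge","nut1","oil_bottle","parts_cup","wrench"]:
        for r in robot.mark_of(q,p): 
            w=r["position"];a=.14; print(n,q,np.round(w,1),round(r["conf"],2),"xs %.1f"%(w[0]*np.cos(a)+w[1]*np.sin(a)))
    for r in robot.regions_of("straightedge",p)[:1]:
        v,u=np.nonzero(r["mask"]); P=unproj(p,np.c_[u,v],8)[:,:2].astype(np.float32); print(n,r["conf"],cv2.minAreaRect(P))
E
```

```text
t 29.48 pos [ 425.34 -245.58  233.76] xs 386.91 ys -302.53 push -1.14 lat -0.73 fz -1.29 [-0.004  0.026  0.02 ] 0.363 [-3.142e+00 -1.000e-03  1.700e+00]
top straightedge [636.8 122.1  -3.6] 0.55 xs 647.6
top nut1 [658.  -40.1   0.7] 0.8 xs 646.0
top nut1 [637.  121.9  -3.3] 0.8 xs 647.8
top nut1 [624.4 234.7  -2.7] 0.76 xs 651.0
top nut1 [538.  207.9  -0.9] 0.65 xs 561.7
top nut1 [ 6.52e+02  1.19e+01 -5.00e-01] 0.64 xs 647.3
top nut1 [645.1  63.5  -1.3] 0.58 xs 647.6
top oil_bottle [4.771e+02 3.707e+02 2.000e-01] 0.83 xs 524.2
top parts_cup [622.4 350.6   2.1] 0.95 xs 665.2
top parts_cup [655.8 -44.2  -2.2] 0.5 xs 643.2
top wrench [ 724.8 -247.8    3.3] 0.78 xs 683.1
top 0.67 ((583.8094482421875, 31.029991149902344), (83.42547607421875, 270.4079895019531), 6.806212425231934)
side straightedge [583.6  25.6   2.1] 0.73 xs 581.5
side nut1 [544.3 210.2   3.1] 0.79 xs 568.3
side nut1 [625.  233.3  -1. ] 0.73 xs 651.4
side nut1 [658.2 -41.6   6.6] 0.64 xs 646.0
side nut1 [645.3  63.7  -3.2] 0.6 xs 647.9
side nut1 [636.7 118.   -3.9] 0.6 xs 646.9
side nut1 [6.491e+02 7.200e+00 1.000e-01] 0.53 xs 643.8
side oil_bottle [481.6 372.1   4.5] 0.69 xs 528.8
side parts_cup [ 6.257e+02  3.518e+02 -2.000e-01] 0.74 xs 668.7
side wrench [ 723.7 -246.    -1.3] 0.82 xs 682.3
side wrench [481.2 372.2   1.5] 0.22 xs 528.4
side 0.71 ((585.4672241210938, 29.237083435058594), (84.17886352539062, 278.6837463378906), 7.609554290771484)
```

View pics/r12_top.png

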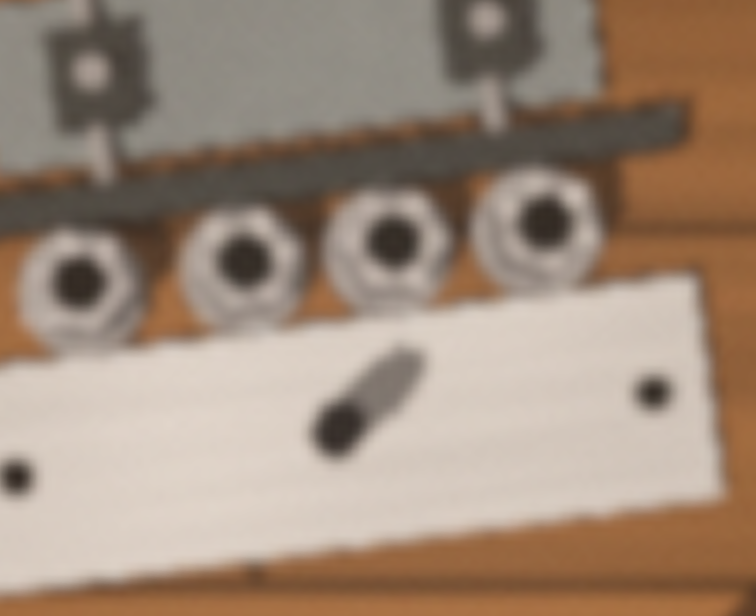

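View pics/r12_side.png

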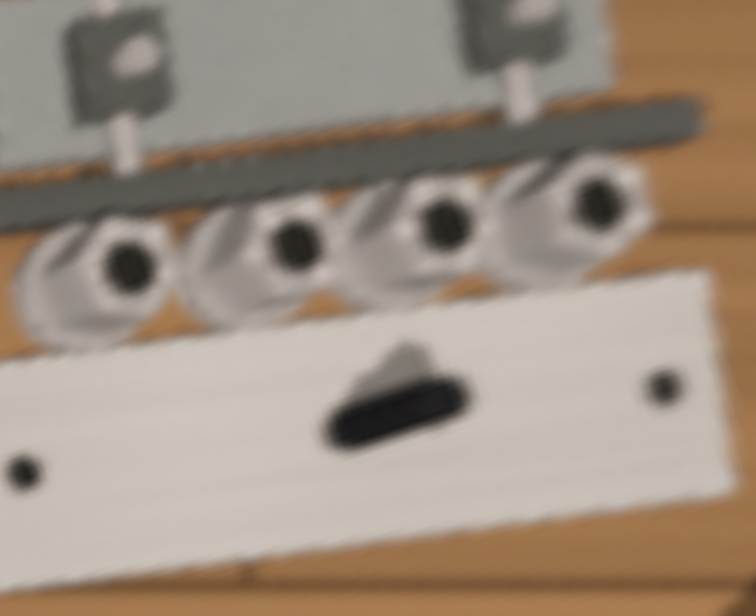

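View pics/side12.png

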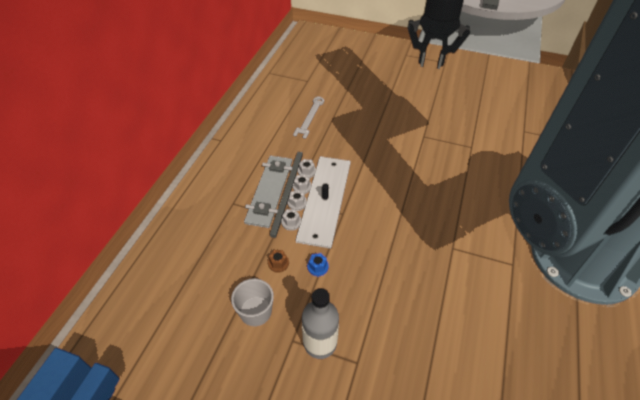

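The rectified top view shows the row straight. The four flange bottoms at about (82,354), (243,332), (390,312) and (540,293) all lie on the straightedge's front edge line, and the tops lie along the bar. Bottle, cup, wrench and look-alikes are where they were. Handing in.

```bash
python3 -c "
from rig import robot
print(robot.close_job())"
```

```text
the job is handed in; nothing more can be done
None
```

I handed the job in at about 29.6 s of the 62 s allowed. The straightedge lies flat against the straight row of four nuts, the row is against the bar, and the arm is clear.

- **Slide:** I gripped the straightedge by its knob, turned it about 92°, laid it behind the row and slid all four nuts to the bar. The pushing force was about 6 to 8 N, above the 2 to 5 N you gave. At the start the straightedge dug into the bench, with up to about 16 N downward and 13 N of push, until I eased it. For a short stretch it rode up to about 0.5 mm high.
- **Press:** I squared the row until the twisting moment read about zero. I then held about 15 N at the wrist for about 1.1 s, followed by about 16 N for about 1.2 s, with one noisy reading of 17.2 N.
- **Bar force:** this is inferred, not measured. Subtracting the 3 to 6 N of sliding friction I felt gives about 9 to 13 N. The friction that remained while standing still is uncertain, so it could have been nearer 16 N. The total press was longer than the one second asked.
- **Final pictures:** all four flanges line up on the straightedge's front edge and along the bar. The marks network put the nuts on one line within its error: a spread of 2 mm in the top view and 4 mm in the side view.
- **Disagreements:** the straightedge's angle read 6.8° from the top mask, 7.6° from the side mask, and 7.6° from its edge in the picture. The bar read 7.4° in that same picture and 8° earlier. In the top view the network also took a nut for the straightedge and another for a cup.
- **Left alone:** the bottle, cup and wrench were found where they started, and the two look-alikes show where they were, within the networks' error.

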